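Load a slide rack into the drying oven

TASK

Lift or slide the amber jar out of the way of the drying oven's door, so that the door never bumps it, and leave it standing on the bench. Then open the door by its handle until it stands wide open, square to the oven front or further, and leave it open. Put the green slide rack level and lengthwise on the ledge, slide it in between the guide rails until it is fully home against the back of the oven, and leave everything else where it stands.

Things in the scene. Friction and masses are not known exactly. Their poses are not given: they have to be found in the camera images.
- oven: White bench-top oven, fixed, 300 mm wide, 175 deep, 200 high. Origin: bench level, in the plane of the front opening, on the chamber's centre line; +x into the oven, +y to the hinge side. Chamber: y -98 to +98, floor 30 mm up, ceiling (clear window) 188 up, back wall at x = 125. An equally high control column stands at y -190 to -100.
- rails (a point): Point on the chamber floor, oven frame (0, 0, 30) mm, axes as the oven. A loading ledge level with the floor reaches out from here to x = -60 mm (y -85 to +85). Two guide rails, 14 mm high, on the floor run along x from 25 to 125 mm with a 62 mm wide channel between them centred on y = 0; in front of that they flare out to about 84 mm at x = -4 mm.
- oven_door (a joint): Angle of the oven door in rad: 0 shut, growing as it swings out towards the oven's -x, stop at 1.9. Hinge upright on the oven's left (+y) side. It stays where it is left; moving it takes about 0.22 N m (1.5 N at the handle). It has no latch and may start slightly ajar.
- door_panel: The door: panel 190 mm wide, 162 high, 16 thick, with a window. Origin: on the hinge axis, mid thickness, at the lower edge 36 mm above the bench (oven frame x = -10, y = +100 mm). In its own frame, which turns with the door, it runs along -y from -4 to -194 mm; the outer face looks to -x, at x = -8 mm. Top 198 mm above the bench.
- door_handle: Dark steel pull bar: level, 10 mm thick, 102 long along its own y, 170 mm above the bench. Origin: centre of the bar, 145 mm from the hinge axis along the door and 45 mm in front of its outer face: a 40 mm gap, open above and below, lies between bar and door; posts (8 mm thick) at y = +46 and -46 mm. x points from bar to door.
- rack: Green plastic rack 110 mm long (its x) by 46 mm wide (its y) by 30 mm high with five glass slides standing in it, 0.11 to 0.23 kg; its ends are alike. Origin: centre of its underside. The slides do not rise above its rim.
- jar: Amber glass jar with a blue lid, 52 mm diameter, 85 mm high, about 0.22 kg, standing on the bench in the door's swing. Origin: centre of its underside.
- spray_can: Aluminium spray can with a broad red band, 54 mm diameter, 190 mm high, loose bystander. Origin: centre of its underside.
- beaker: Open glass cup, 68 mm diameter, 85 mm high, loose bystander. Origin: centre of its underside.
- slide_box: Closed blue box 100 x 80 x 35 mm, loose bystander. Origin: centre of its underside.
- dish: Open green glass dish 95 x 85 x 60 mm, loose bystander. Origin: centre of its underside.
- dropper: Small white bottle with a black cap, 32 mm diameter, 65 mm high, loose bystander on top of the oven's control column. Origin: centre of its underside.
- brush: Brush 180 mm long lying on the bench, along its own x, loose bystander. Origin: under its middle.
- stain_bottle: Tall white bottle with a green cap, 44 mm diameter, 120 mm high, loose bystander on the bench in front of the control column, just outside the door's swing. Origin: centre of its underside.
- block_tray: Open yellow tray 100 x 75 x 22 mm, loose bystander. Origin: centre of its underside.
Things that resemble listed ones, but are neither listed nor needed, are in the scene too. What is shaped like the jar but red is not meant.

How it is judged:
By the outcome, as a careful person would: the job done as asked, in the order asked, and still so for the second after the job is handed in, with the robot touching nothing.
It also fails if it takes over 72 s, if anything falls off the work surface, if the arm or the gripper's body presses on something with over 40 N, if the wrist force passes 120 N, or if a joint passes its speed limit or range.

ROBOT

A 6-joint arm with a two-finger parallel gripper is mounted at the origin on the work surface. World frame = base frame: x ahead of the robot, y to its left, z up, the work surface at z = 0. Lengths are in m, angles in rad, forces in N, time in s.
With the tool pointing down it reaches from about 0.3 to 0.85 m from the base axis. Payload 4.2 kg.
Tool frame: the origin (TCP) lies midway between the tips of the shut fingers; the grasp point (between the pads) lies 19 mm behind it; z points along the fingers, y is the line along which they close (so a half turn about z gives the same grasp; the last joint's range is limited). The gripper opens to 91 mm and grips with 3 to 60 N. Pads are 32 mm wide; open, the fingers measure 118 mm over their backs; the gripper's body (76 mm by 178 mm) begins 60 mm behind the grasp point.
Start: joints at [1.089, 0.32, 1.565, -0, 1.257, -0.02], TCP at [0.256, 0.515, 0.19] pointing down, gripper open.
Joint ranges: [-3.11, 3.11], [-0.84, 2.01], [0.21, 2.61], [-1.34, 4.49], [0.05, 2.63], [-2.56, 2.56]. Speed limits (rad/s): [2.57, 2.57, 3.14, 3.14, 3.14, 3.14].

INTERFACE

Orientations are given as a 3x3 rotation matrix whose columns are the frame's x, y, z axes.
In Python, from cell import robot, planner, get_image, camera_params, close_job, current_time_s, current_joint_positions, current_qd, current_joint_torque, current_position, current_eef_rot, current_force, current_wrist_torque, current_width, current_grip_force gives the robot as it stands. Calls block until the motion is done:
- robot.movep(position, orientation): joint-space move of the TCP to a pose.
- robot.move_l(position, rot=None, feed=0.15, threshold=None): straight line of the TCP; rot=None keeps the orientation; feed is the mean speed in m/s. With threshold (N) it stops when the force on the tool has changed by that much, and returns True; else False.
- robot.goto_joints(angles): joint-space move.
- robot.gripper_to(opening, squeeze=None): opening from 0.0 (shut) to 1.0 (fully open); squeeze is the grip in N (None keeps the last); returns when the fingers have stopped.
- robot.sleep(seconds).
- planner.inverse_kinematics(position, orientation): joint angles nearest the present ones, or None.
- get_image(name): name is "side" or "top" or "wrist"; returns the picture (420x560x3 uint8, red, green, blue); there is no depth.
- camera_params(name): a dict with "vfov" (degrees; the focal length in pixels is half the picture's height over the tangent of half this angle, whatever the lens; pixels are square), "cx", "cy" (the principal point, pixels), "world_from_camera" (4x4, takes a point from camera to world coordinates). Camera axes: x right, y down, z forward; pixel columns grow to the right and rows downward; lengths in m; the calibration is good to about 2 mm. A picture is of the moment at which its call begins: read the wrist's pose just before it. camera_params takes no time and is no camera call; for the wrist camera it gives the pose at the moment of the call.
A pose or a line that the arm cannot do raises robot.Unreachable and nothing moves.
- close_job(): hands the job in; it is judged then, once.
Readings, each from a call of its own:
- current_time_s(): time.
- current_joint_positions(): joint angles.
- current_qd(): joint speeds.
- current_joint_torque(): joint torques, N m.
- current_position(): TCP position.
- current_eef_rot(): TCP orientation.
- current_force(): force on the tool from outside, world axes, zero at the start.
- current_wrist_torque(): the same for the moment, N m.
- current_width(): opening from 0.0 (shut) to 1.0 (fully open).
- current_grip_force(): force on a finger pad.
Only numpy, scipy, OpenCV 4.12 (cv2) and the standard library are available. Lean on these libraries where they do the work, as an engineer would, in place of code of your own. Each camera call takes 0.05 s, during which the arm holds its last target. There are 200 camera calls.

## Working session

There is one attempt and no reset: what is moved stays moved. The work goes in short steps, each a Python script; the robot and the scene stay as the last script left them, time stands still between calls to the robot, and variables do not carry over. Pictures are saved under pics/ and viewed, at most 10 in all, crops included, and the job is handed in when it is done.

```bash
ls; mkdir -p pics; python3 - <<'E'
from cell import *
import cv2,numpy as np
for n in ["side","top"]:
    im=get_image(n); cv2.imwrite(f"pics/{n}0.png",cv2.cvtColor(im,cv2.COLOR_RGB2BGR)); p=camera_params(n); print(n,p["vfov"],p["cx"],p["cy"]);print(np.round(p["world_from_camera"],3))
print(np.round(current_eef_rot(),2),current_time_s())
p=camera_params("wrist");print(p["vfov"],np.round(p["world_from_camera"],3))
E
```

```text
pics
side 55.099093284432776 278.64888572732235 215.87172570249533
[[ 0.869 -0.33   0.369  0.045]
 [-0.495 -0.562  0.663 -0.87 ]
 [-0.012 -0.759 -0.651  0.96 ]
 [ 0.     0.     0.     1.   ]]
top 49.539935602524466 280.6211514546547 204.99377906664338
[[ 0.005 -0.986  0.169  0.277]
 [-1.    -0.008 -0.015 -0.011]
 [ 0.016 -0.169 -0.985  1.484]
 [ 0.     0.     0.     1.   ]]
[[-0.9   0.45 -0.  ]
 [ 0.45  0.9  -0.  ]
 [ 0.   -0.   -1.  ]] 0.1
68.86916189128036 [[ 0.445  0.863  0.237  0.188]
 [ 0.895 -0.429 -0.119  0.549]
 [-0.001  0.265 -0.964  0.384]
 [ 0.     0.     0.     1.   ]]
```

View pics/side0.png

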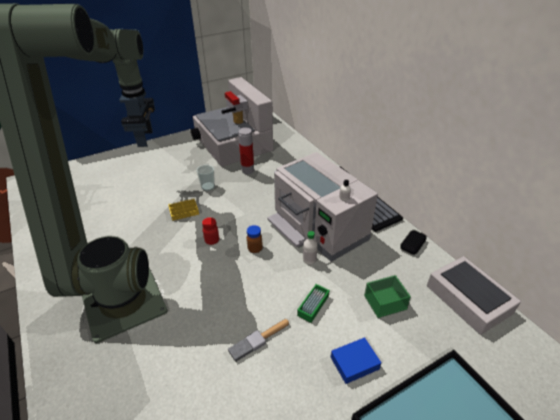

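View pics/top0.png

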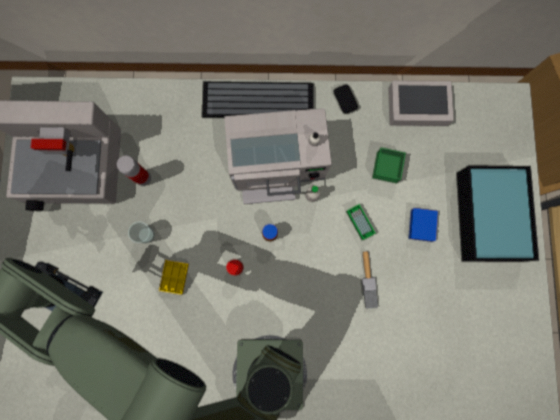

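Top: the blue-lidded jar is at (270,232), the red lookalike at (235,267), the oven at about (277,150) and the green rack at (361,222). The green object at (389,165) is the dish. I'll enlarge both views next.

```bash
python3 - <<'E'
import cv2
a=cv2.imread("pics/top0.png")[100:250,215:395]; cv2.imwrite("pics/top0c.png",cv2.resize(a,None,fx=4,fy=4,interpolation=cv2.INTER_CUBIC))
a=cv2.imread("pics/side0.png")[150:330,190:390]; cv2.imwrite("pics/side0c.png",cv2.resize(a,(666,600),interpolation=cv2.INTER_CUBIC))
E
```

```text
(no output)
```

View pics/top0c.png

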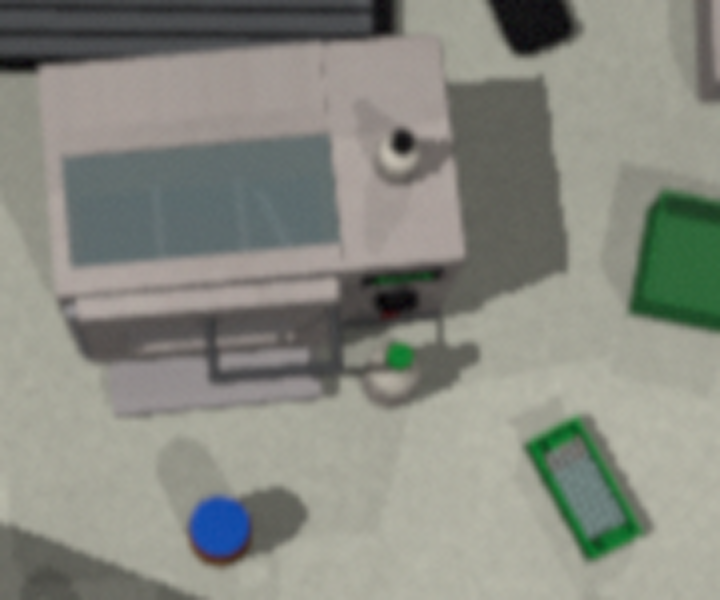

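View pics/side0c.png

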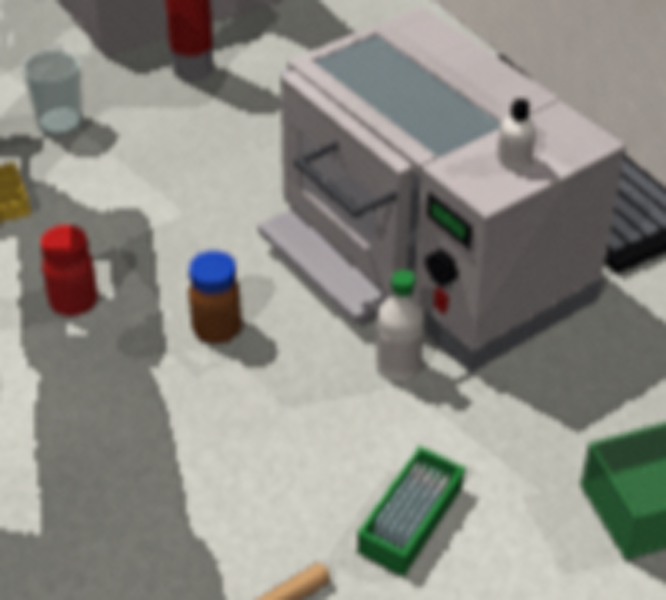

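Crop check: the thing at top (270,231) and side (254,230) has an amber body and a blue lid, so it is the jar; the all-red one at side (210,231) is not. The door is almost shut, with its handle bar at top-crop (212,375) to (340,368). The rack's rim corners are clear in both views.

```bash
cat > h.py <<'E'
from cell import *
import numpy as np, cv2
def ray(p,uv):
    f=210/np.tan(np.radians(p["vfov"])/2); T=np.array(p["world_from_camera"])
    d=T[:3,:3]@np.array([(uv[0]-p["cx"])/f,(uv[1]-p["cy"])/f,1.]); return T[:3,3],d/np.linalg.norm(d)
def tri(rs):
    A=sum(np.eye(3)-np.outer(d,d) for o,d in rs); b=sum((np.eye(3)-np.outer(d,d))@o for o,d in rs)
    x=np.linalg.solve(A,b); return x,max(np.linalg.norm((np.eye(3)-np.outer(d,d))@(x-o)) for o,d in rs)
def onz(r,z): return r[0]+r[1]*(z-r[0][2])/r[1][2]
E
python3 - <<'E'
from h import *
np.set_printoptions(precision=4,suppress=True)
t=camera_params("top");s=camera_params("side");print(t.keys())
P={"jarlid":((221,525),(213,268)),"ovFR":((463,255),(487,215)),"ovBR":((437,37),(622,147)),"ovFL":((62,290),(285,68)),
"rA1":((527,447),(423,450)),"rA2":((580,415),(465,468)),"rB1":((592,558),(358,540)),"rB2":((642,530),(403,560)),"h1":((212,375),(300,170)),"h2":((340,368),(357,210)),
"stain":((400,355),(403,280)),"drop":((402,140),(519,107))}
zs=dict(jarlid=.085,ovFR=.2,ovBR=.2,ovFL=.2,rA1=.03,rA2=.03,rB1=.03,rB2=.03,h1=.17,h2=.17,stain=.12,drop=.265)
for k,(a,b) in P.items():
    ra=ray(t,(a[0]/4+215-.4,a[1]/4+100-.4)); rb=ray(s,(b[0]*.3+190-.35,b[1]*.3+150-.35))
    print(k,*tri([ra,rb]),"top",onz(ra,zs[k])[:2],"side",onz(rb,zs[k])[:2])
E
```

```text
dict_keys(['vfov', 'cx', 'cy', 'world_from_camera'])
jarlid [0.4365 0.0014 0.0848] 0.0002788163853931721 top [0.4367 0.0013] side [0.4361 0.0013]
ovFR [ 0.622  -0.1739  0.2005] 0.00044767127306045366 top [ 0.6225 -0.1741] side [ 0.6219 -0.1733]
ovBR [ 0.7888 -0.1565  0.1989] 0.0012543063283113132 top [ 0.7896 -0.157 ] side [ 0.7863 -0.1574]
ovFL [0.5896 0.119  0.196 ] 0.005224651790337747 top [0.5937 0.1169] side [0.5813 0.1144]
rA1 [ 0.5119 -0.2475  0.0265] 0.0033121806219655082 top [ 0.5083 -0.2456] side [ 0.5135 -0.2507]
rA2 [ 0.5333 -0.2882  0.0333] 0.0010923739831811363 top [ 0.535  -0.2893] side [ 0.534  -0.2859]
rB1 [ 0.4184 -0.2977  0.0202] 0.0011100749314015641 top [ 0.4185 -0.2962] side [ 0.4134 -0.3034]
rB2 [ 0.4393 -0.337   0.0258] 0.002632408733623466 top [ 0.4413 -0.3371] side [ 0.435  -0.3388]
h1 [0.539  0.0087 0.1592] 0.0010862365266347388 top [0.5378 0.0082] side [ 0.5312 -0.003 ]
h2 [ 0.543  -0.0858  0.1756] 0.00026767101208012675 top [ 0.5439 -0.086 ] side [ 0.5469 -0.0802]
stain [ 0.5643 -0.1348  0.1187] 0.0005656279268701275 top [ 0.5646 -0.1349] side [ 0.5629 -0.1358]
drop [ 0.6875 -0.124   0.2614] 0.0012687241956431713 top [ 0.6876 -0.1242] side [ 0.6828 -0.1277]
```

```bash
cat >> h.py <<'E'
def Rd(deg):
    a=np.radians(deg); y=np.array([np.cos(a),np.sin(a),0]); z=np.array([0,0,-1.]); return np.c_[np.cross(y,z),y,z]
def snap(n,f):
    p=camera_params(n); im=get_image(n); cv2.imwrite(f"pics/{f}.png",cv2.cvtColor(im,cv2.COLOR_RGB2BGR)); np.save(f"pics/{f}.npy",p,allow_pickle=True); return p
E
python3 - <<'E'
from h import *
np.set_printoptions(precision=4,suppress=True)
R=Rd(90)
robot.movep([.4365,.001,.24],R); print(current_joint_positions())
robot.move_l([.4365,.001,.03],feed=.2,threshold=8); print(current_position())
robot.gripper_to(0.4,squeeze=15); print(current_width(),current_grip_force())
robot.move_l([.4365,.001,.075],feed=.15)
robot.move_l([.37,-.16,.075],feed=.2)
robot.move_l([.37,-.16,.031],feed=.08,threshold=5); print(current_position())
robot.gripper_to(0.9)
robot.move_l([.37,-.16,.22],feed=.25)
robot.movep([.46,.02,.33],R); snap("wrist","w1")
robot.movep([.46,-.10,.33],R); snap("wrist","w2")
print(current_time_s(),current_force())
E
```

```text
[-0.0231  0.0673  1.762   0.0003  1.3123 -1.5946]
[0.4373 0.0011 0.0307]
0.5389163002618094 14.90270293696085
[ 0.3694 -0.1589  0.03  ]
9.2167 [ 0.3946 -0.1646  0.1943]
```

View pics/w1.png

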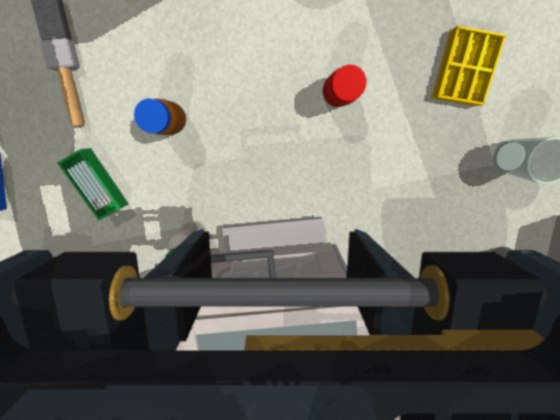

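View pics/w2.png

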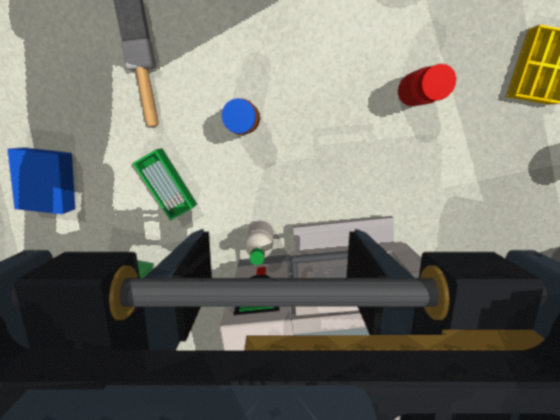

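w1 and w2 show the jar standing at its new place (155,116 and 240,116). Both show the rack corners and the ledge's front edge, at w1 (219,226)-(320,217) and w2 (292,225)-(392,217); the handle's +y end is at w1 (273,252).

```bash
python3 - <<'E'
from h import *
np.set_printoptions(precision=4,suppress=True)
p1,p2=[np.load(f"pics/w{i}.npy",allow_pickle=True).item() for i in (1,2)]
P=[("ledgeR(+y)",(320,217),(392,217),.03),("ledgeL",(219,226),(292,225),.03),("rB1",(58,160),(132,162),.03),("rB2",(88,149),(160,149),.03),("rA1",(128,204),(196,207),.03),("rA2",(103,219),(173,219),.03)]
for k,a,b,z in P:
    ra,rb=ray(p1,a),ray(p2,b); print(k,*tri([ra,rb]),onz(ra,z)[:2],onz(rb,z)[:2])
print("h +y end",onz(ray(p1,(273,252)),.175)[:2],"red lid",onz(ray(p1,(349,83)),.085)[:2],onz(ray(p2,(438,82)),.085)[:2])
print("beaker",onz(ray(p1,(546,160)),.085)[:2])
t=camera_params("top"); 
for c in [(103,366),(118,415),(320,395)]: print("ledge top view",onz(ray(t,(c[0]/4+214.6,c[1]/4+99.6)),.03)[:2])
E
```

```text
ledgeR(+y) [0.5276 0.0896 0.0344] 0.0007110370965525404 [0.5281 0.0902] [0.5296 0.0914]
ledgeL [ 0.5393 -0.0776  0.0433] 0.0004070121430933228 [ 0.544  -0.0803] [ 0.5431 -0.077 ]
rB1 [ 0.4355 -0.338   0.022 ] 0.0015010369565711572 [ 0.4332 -0.3321] [ 0.4362 -0.3344]
rB2 [ 0.4176 -0.2971  0.0042] 2.879521042912244e-05 [ 0.4159 -0.2813] [ 0.4159 -0.2873]
rA1 [ 0.516  -0.2455 -0.0005] 0.002778900492528293 [ 0.5056 -0.2295] [ 0.511  -0.2374]
rA2 [ 0.535  -0.2817  0.0189] 6.175552334210234e-05 [ 0.5316 -0.275 ] [ 0.5318 -0.2777]
h +y end [0.5306 0.0139] red lid [0.326  0.1146] [0.3257 0.1138]
beaker [0.4277 0.4006]
ledge top view [0.5723 0.099 ]
ledge top view [0.5319 0.086 ]
ledge top view [ 0.5498 -0.0777]
```

```bash
cat >> h.py <<'E'
O=np.array([.600,.012]); YAW=5.8
def ax(deg): a=np.radians(deg); return np.array([np.cos(a),np.sin(a)]),np.array([-np.sin(a),np.cos(a)])
def ov(x,y,z): ex,ey=ax(YAW); return np.r_[O+x*ex+y*ey,z]
def handle(phi,z):
    ex,ey=ax(YAW-phi); return np.r_[ov(-.01,.1,0)[:2]-.053*ex-.145*ey,z]
E
python3 - <<'E'
from h import *
np.set_printoptions(precision=3,suppress=True)
robot.gripper_to(.4)
robot.movep(handle(3,.26),Rd(YAW-3))
print(robot.move_l(handle(3,.151),feed=.15,threshold=8),current_position(),handle(3,.151))
if current_position()[2]<.156:
    robot.gripper_to(0.0,squeeze=12); print(current_width()*91,current_grip_force(),current_force())
    for phi in np.arange(10,101,9):
        robot.move_l(handle(phi,.151),rot=Rd(YAW-phi),feed=.15)
        print(phi,current_force(),current_width()*91)
snap("top","t2"); snap("side","s2"); print(current_time_s(),current_joint_positions())
E
```

```text
False [ 0.535 -0.037  0.152] [ 0.534 -0.037  0.151]
0.574378612694092 0.2869352325797081 [ 0.579  0.229 -0.352]
10 [-0.707 -0.815 -0.129] 0.6033706037290215
19 [ 0.083 -0.092 -0.107] 0.6153358079734372
28 [ 0.675 -0.199  0.084] 0.4700426409987654
37 [ 0.208  0.238 -0.011] 0.4937394510468006
46 [0.173 0.215 0.439] 0.29896607679816045
55 [ 0.904  0.333 -0.071] 0.7041656949952385
64 [ 0.5    0.22  -0.745] 0.4696552992659894
73 [-0.288  0.111  1.248] 0.42353279293737783
82 [-0.042 -1.144  0.136] 0.5673289818995629
91 [-0.53   0.554  0.017] 0.47722366445897374
100 [-0.21  -0.418  0.492] 0.576986771980982
16.5667 [ 0.351  0.189  1.851 -0.001  1.103  1.993]
```

```bash
python3 - <<'E'
import cv2,numpy as np
a=cv2.imread("pics/top0.png")[135:225,215:325]; b=cv2.imread("pics/t2.png")[135:225,215:325]; 
c=cv2.imread("pics/s2.png")[150:270,255:385]
r=lambda i,w,h: cv2.resize(i,(w,h),interpolation=cv2.INTER_CUBIC)
o=np.zeros((600,800,3),np.uint8); o[:300,:367]=r(a,367,300); o[300:,:367]=r(b,367,300); o[:400,367:]=r(c,433,400); cv2.imwrite("pics/c2.png",o)
E
```

```text
(no output)
```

View pics/c2.png

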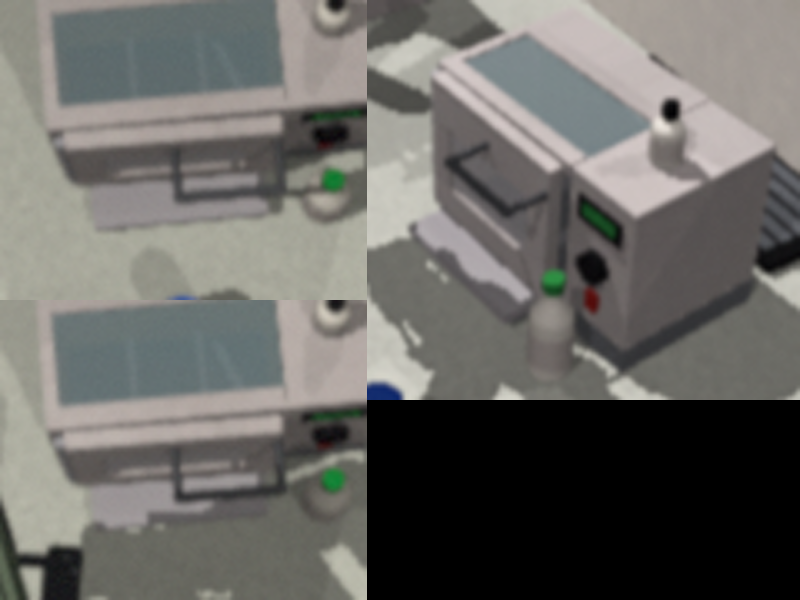

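Neither crop shows any change: the door did not move and the bar is still at top (268,194)-(300,192), so the fingers closed without it. I'll go back, take pictures at the handle, and probe with force.

```bash
python3 - <<'E'
from h import *
np.set_printoptions(precision=3,suppress=True)
robot.move_l(handle(100,.26),feed=.3)
robot.gripper_to(.4); print(current_width())
robot.movep(handle(3,.26),Rd(YAW-3)); snap("side","s3a")
robot.move_l(handle(3,.148),feed=.15,threshold=8); snap("side","s3b"); snap("top","t3b")
P=handle(3,.148); ex=np.r_[ax(YAW)[0],0]
print(robot.move_l(P-.03*ex,feed=.04,threshold=2.5),current_position()-P,current_force())
print(robot.move_l(P+.02*ex,feed=.04,threshold=2.5),current_position()-P,current_force())
snap("side","s3c");print(current_time_s())
r=lambda i,w,h: cv2.resize(i,(w,h),interpolation=cv2.INTER_CUBIC)
o=np.zeros((600,800,3),np.uint8)
for k,f in enumerate(["s3a","s3b","s3c"]):
    im=cv2.imread(f"pics/{f}.png")[130:250,240:373]; o[300*(k//2):300*(k//2)+300,400*(k%2):400*(k%2)+400]=r(im,400,300)
o[300:,400:]=r(cv2.imread("pics/t3b.png")[135:235,210:343],400,300); cv2.imwrite("pics/c3.png",o)
E
```

```text
0.39911960498154436
True [-0.013 -0.001  0.   ] [ 0.297 -0.072  0.357]
True [ 0.016  0.001 -0.001] [-1.211 -0.08   0.587]
21.8583
```

View pics/c3.png

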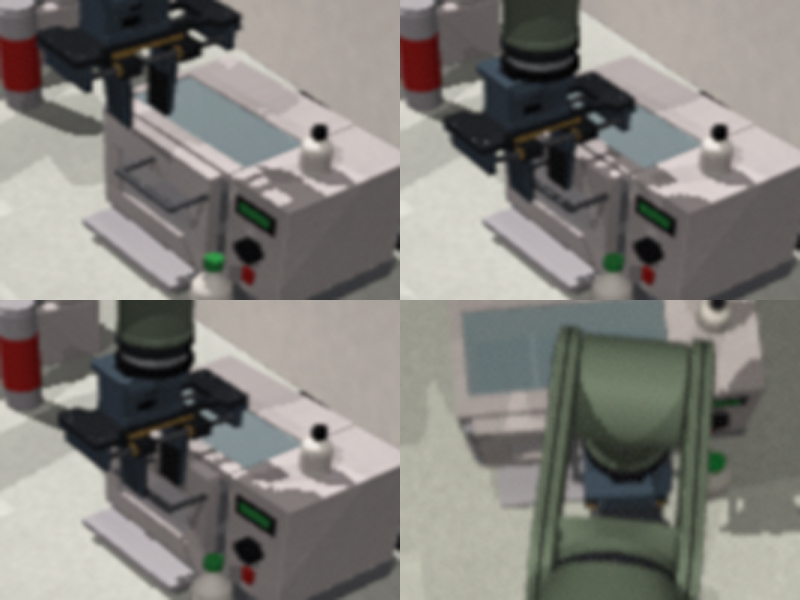

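c3 shows the fingers straddling the bar area in side view. The height is ambiguous, so I'll find the bar's top by touch with the fingers shut.

```bash
python3 - <<'E'
from h import *
np.set_printoptions(precision=3,suppress=True)
ex=np.r_[ax(YAW)[0],0]
robot.move_l(handle(3,.20),feed=.2); robot.gripper_to(0.)
for d in (0,.012,-.012,.024):
    robot.move_l(handle(3,.20)+d*ex,feed=.15)
    c=robot.move_l(handle(3,.13)+d*ex,feed=.06,threshold=4); z=current_position(); print(d,c,z,current_force())
    robot.move_l(handle(3,.20)+d*ex,feed=.2)
    if c and z[2]>.132: break
print(current_time_s())
E
```

```text
0 True [ 0.535 -0.037  0.151] [ 1.215 -0.82   6.353]
24.4167
```

```bash
python3 - <<'E'
from h import *
np.set_printoptions(precision=3,suppress=True)
Z=.131
robot.gripper_to(.4)
print(robot.move_l(handle(3,Z),feed=.1,threshold=8),current_position())
robot.gripper_to(0.0,squeeze=12); w=current_width()*91; print(w,current_grip_force(),current_force())
if w>4:
    for phi in np.arange(10,105,9):
        robot.move_l(handle(phi,Z),rot=Rd(YAW-phi),feed=.15)
        print(phi,current_force(),current_width()*91)
        if current_width()*91<4: break
print(current_time_s(),current_joint_positions())
E
```

```text
False [ 0.535 -0.037  0.132]
9.724331934262734 11.99664294719696 [1.474 2.577 2.499]
10 [-0.665  2.373  3.586] 9.827188507516171
19 [-0.279  2.952  5.262] 9.371788567015255
28 [-1.372  1.766  6.158] 9.500998807806337
37 [-2.674  0.803  7.519] 9.661054201163697
46 [-2.465  0.044  7.325] 9.700893646152675
55 [-3.541  0.149  8.316] 9.48744032316835
64 [-3.619  1.227  9.295] 9.297954719875088
73 [-5.695  1.061  9.304] 9.613907999381162
82 [-4.976  2.418  9.807] 9.773046356321052
91 [-6.253  2.788  9.214] 9.047901890387472
100 [-5.059  3.54   8.329] 9.544261220020667
29.8917 [0.354 0.209 1.879 0.002 1.056 1.996]
```

```bash
python3 - <<'E'
from h import *
np.set_printoptions(precision=3,suppress=True)
robot.move_l(handle(105,.131),rot=Rd(YAW-105),feed=.15)
robot.gripper_to(.4); robot.move_l(handle(105,.25),feed=.3); 
a=28; ex,ey=ax(a); c=np.array([.4755,-.292])-.035*ex; R=Rd(a-90)
robot.movep(np.r_[c,.22],R); robot.gripper_to(.85)
robot.move_l(np.r_[c,.06],feed=.25)
print(robot.move_l(np.r_[c,-.02],feed=.05,threshold=5),current_position(),current_force())
z=current_position()[2]
robot.move_l(np.r_[c,z+.011],feed=.1)
robot.gripper_to(.2,squeeze=25); print(current_width()*91,current_grip_force(),current_position())
snap("top","t4"); print(current_time_s())
E
```

```text
False [ 0.445 -0.309 -0.02 ] [ 0.189 -0.741  0.482]
46.10849135320011 24.95580442249775 [ 0.444 -0.308 -0.009]
37.3
```

```bash
python3 - <<'E'
from h import *
np.set_printoptions(precision=3,suppress=True)
p=current_position(); 
robot.gripper_to(.7); robot.move_l([p[0],p[1],-.016],feed=.1); robot.gripper_to(.2,squeeze=25); print(current_width()*91)
z0=current_position()[2]
robot.move_l([p[0],p[1],.13],feed=.25); print(current_width()*91,current_force())
R=Rd(YAW-90)
robot.move_l(ov(-.07,-.002,.13),rot=R,feed=.3)
robot.move_l(ov(-.07,-.002,z0+.045),feed=.2)
print(robot.move_l(ov(-.07,-.002,z0+.027),feed=.04,threshold=3),current_position()[2]-z0,current_force(),current_width()*91)
snap("top","t5"); snap("side","s5"); print(current_time_s())
r=lambda i,w,h: cv2.resize(i,(w,h),interpolation=cv2.INTER_CUBIC)
cv2.imwrite("pics/c5.png",np.hstack([r(cv2.imread("pics/s5.png")[150:290,210:350],400,400),r(cv2.imread("pics/t5.png")[120:260,200:340],400,400)]))
E
```

```text
45.61953096519381
45.79512104070591 [-0.535 -0.371 -2.823]
True 0.029294178153858576 [0.982 0.034 1.831] 45.80429395840025
41.5917
```

View pics/c5.png

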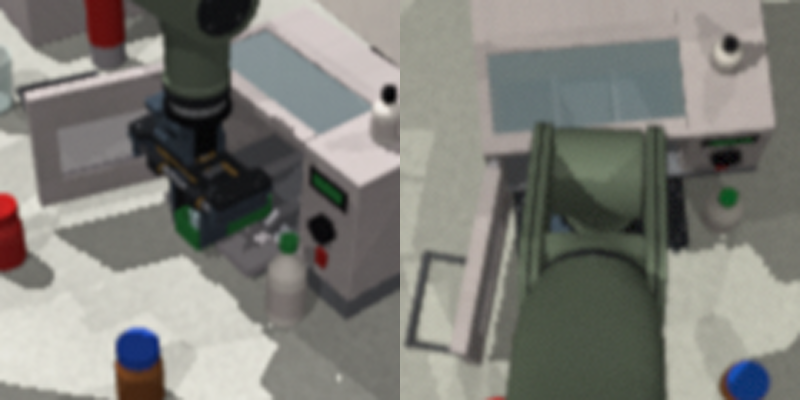

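c5 shows the rack standing level on the ledge with its touchdown at +29 mm, and the door past square. The jar stands clear. The rails show through the window at right-crop x 555 and 615.

```bash
python3 - <<'E'
from h import *
np.set_printoptions(precision=3,suppress=True)
t=camera_params("top"); ex,ey=ax(YAW)
for u in (555,615):
    q=onz(ray(t,(200+(u-400)/2.857,120+105/2.857)),.044)[:2]-O; print("rail",q@ex,q@ey)
# tilted poses check
p=np.radians(55); e3=np.r_[ex,0]; y=-np.r_[ey,0]; z=np.sin(p)*e3-np.cos(p)*np.array([0,0,1.]); R=np.c_[np.cross(y,z),y,z]
for x in (-.16,-.081,.045): print(x,planner.inverse_kinematics(ov(x,0,.037),R))
print(current_position(),current_joint_positions())
E
```

```text
rail 0.08822497617006261 0.03410898673905219
rail 0.08195778227895624 -0.03422825794131202
-0.16 None
-0.081 None
0.045 [-0.07   0.511  2.421  2.936  0.754 -1.519]
[0.531 0.003 0.013] [-0.016  0.428  1.903  0.     0.81   1.453]
```

Laterally the rack is centred between the rails. Next: scan for a feasible tilt for the push.

```bash
cat >> h.py <<'E'
def Rt(pd):
    ex,ey=ax(YAW); p=np.radians(pd); y=-np.r_[ey,0]; z=np.sin(p)*np.r_[ex,0]-np.cos(p)*np.array([0,0,1.]); return np.c_[np.cross(y,z),y,z]
def tip(x,zr,pd): return ov(x,0,zr)+.023*Rt(pd)[:,2]   # reading for a real tip
E
python3 - <<'E'
from h import *
np.set_printoptions(precision=2,suppress=True)
for x in (-.10,-.085,-.06,-.03,0,.015,.02):
    for pd in (20,30,40,45,50,55,60):
        j=planner.inverse_kinematics(tip(x,.05,pd),Rt(pd)); print(x,pd,None if j is None else np.array(j))
E
```

```text
-0.1 20 [-0.06  0.26  2.23  0.17  0.32  1.26]
-0.1 30 [-0.08  0.25  2.37  1.42  0.09 -0.01]
-0.1 40 [-0.11  0.28  2.51  2.75  0.36 -1.37]
-0.1 45 [-0.13  0.33  2.58  2.84  0.56 -1.47]
-0.1 50 None
-0.1 55 None
-0.1 60 None
-0.085 20 [-0.05  0.28  2.2   0.16  0.33  1.28]
-0.085 30 [-0.07  0.26  2.34  1.28  0.09  0.14]
-0.085 40 [-0.1   0.3   2.48  2.75  0.34 -1.36]
-0.085 45 [-0.12  0.34  2.54  2.84  0.54 -1.46]
-0.085 50 None
-0.085 55 None
-0.085 60 None
-0.06 20 [-0.04  0.31  2.14  0.14  0.35  1.3 ]
-0.06 30 [-0.06  0.29  2.28  1.03  0.09  0.4 ]
-0.06 40 [-0.08  0.32  2.42  2.75  0.31 -1.34]
-0.06 45 [-0.1   0.36  2.49  2.85  0.5  -1.45]
-0.06 50 [-0.11  0.42  2.56  2.89  0.71 -1.52]
-0.06 55 None
-0.06 60 None
-0.03 20 [-0.03  0.34  2.08  0.12  0.37  1.33]
-0.03 30 [-0.05  0.33  2.22  0.77  0.11  0.67]
-0.03 40 [-0.07  0.35  2.36  2.73  0.28 -1.31]
-0.03 45 [-0.08  0.38  2.43  2.85  0.46 -1.44]
-0.03 50 [-0.09  0.43  2.49  2.9   0.65 -1.5 ]
-0.03 55 [-0.1   0.5   2.55  2.92  0.87 -1.55]
-0.03 60 [-0.11  0.59  2.61  2.93  1.1  -1.58]
0 20 [-0.02  0.38  2.01  0.11  0.4   1.35]
0 30 
[... 203 characters left out ...]
-1.53]
0 60 [-0.09  0.58  2.54  2.94  1.02 -1.56]
0.015 20 [-0.02  0.4   1.98  0.1   0.42  1.36]
0.015 30 [-0.03  0.38  2.12  0.5   0.14  0.96]
0.015 40 [-0.05  0.39  2.26  2.69  0.22 -1.24]
0.015 45 [-0.06  0.41  2.33  2.84  0.39 -1.41]
0.015 50 [-0.07  0.45  2.39  2.9   0.58 -1.48]
0.015 55 [-0.08  0.51  2.45  2.93  0.78 -1.52]
0.015 60 [-0.08  0.58  2.5   2.95  0.98 -1.56]
0.02 20 [-0.02  0.41  1.97  0.1   0.42  1.37]
0.02 30 [-0.03  0.38  2.11  0.48  0.14  0.98]
0.02 40 [-0.05  0.39  2.25  2.68  0.22 -1.24]
0.02 45 [-0.06  0.42  2.32  2.84  0.39 -1.41]
0.02 50 [-0.06  0.46  2.38  2.9   0.57 -1.48]
0.02 55 [-0.07  0.51  2.44  2.93  0.77 -1.52]
0.02 60 [-0.08  0.58  2.49  2.95  0.97 -1.55]
```

```bash
python3 - <<'E'
from h import *
np.set_printoptions(precision=3,suppress=True)
ex,_=ax(YAW); X=lambda pd:((current_position()-.023*Rt(pd)[:,2])[:2]-O)@ex
z=current_position()[2]
print(robot.move_l(ov(-.06,-.001,z),feed=.05,threshold=8),current_force())
robot.gripper_to(.63); robot.move_l(ov(-.06,-.001,.15),feed=.2); robot.move_l(ov(-.10,0,.28),feed=.3)
robot.gripper_to(0.)
robot.movep(tip(-.105,.22,44),Rt(44)); print(current_joint_positions(),current_time_s())
robot.move_l(tip(-.105,.05,44),feed=.2,threshold=10); print(current_position()-tip(-.105,.05,44))
c=robot.move_l(tip(-.03,.05,55),rot=Rt(55),feed=.07,threshold=8); print(c,X(55),current_force())
if not c:
    c=robot.move_l(tip(.035,.05,57),rot=Rt(57),feed=.06,threshold=8); print(c,X(57),current_force())
snap("top","t6"); print(current_time_s())
E
```

```text
True [1.395 0.511 2.126]
[-0.128 -0.098  2.299  0.72   0.242  0.699] 45.675
[0. 0. 0.]
False -0.02997748327520675 [-0.651 -1.071 -0.769]
True 0.008591536842404938 [-4.746 -1.532  4.727]
51.025
```

```bash
python3 - <<'E'
from h import *
np.set_printoptions(precision=3,suppress=True)
ex,_=ax(YAW); X=lambda pd:((current_position()-.023*Rt(pd)[:,2])[:2]-O)@ex
print(robot.move_l(tip(.03,.05,57),feed=.03,threshold=12),X(57),current_force())
robot.move_l(tip(-.09,.07,50),rot=Rt(50),feed=.15)
robot.move_l(tip(-.20,.25,44),rot=Rt(44),feed=.3)
robot.goto_joints([1.0]+list(current_joint_positions()[1:]))
snap("top","t7"); snap("side","s7"); print(current_time_s())
r=lambda i,w,h: cv2.resize(i,(w,h),interpolation=cv2.INTER_CUBIC)
cv2.imwrite("pics/c7.png",np.hstack([r(cv2.imread("pics/s7.png")[140:300,190:350],400,400),r(cv2.imread("pics/t7.png")[120:240,205:325],400,400)]))
E
```

```text
True 0.008553549668017177 [-4.99  -0.827  4.867]
57.725
```

View pics/c7.png

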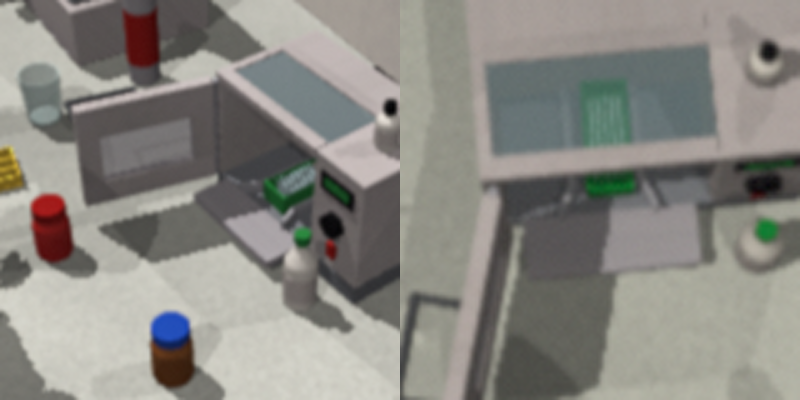

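The rack sits straight between the rails, with its far rim edge at right-crop (605,81), its rear rim at about (611,178) and the ledge front at (612,270). I'll convert these to oven coordinates to check it's fully home.

```bash
python3 - <<'E'
from h import *
t=camera_params("top"); ex,ey=ax(YAW)
for n,u,v,z in (("far rim",605,81,.06),("rear rim",611,178,.06),("rear bottom",612,195,.03),("ledge front",612,269,.03)):
    q=onz(ray(t,(205+(u-400)/3.333-.35,120+v/3.333-.35)),z)[:2]-O; print(n,q@ex,q@ey)
# rim edges by colour: green rows along the rack's mid column
im=cv2.imread("pics/t7.png").astype(int); 
for c in (266,268): print(c,[(r,*im[r,c]) for r in range(138,182)if r<150 or r>168])
E
```

```text
far rim 0.12294216558722475 -0.008335553789184814
rear rim 0.025698950575787055 -0.005311063858260274
rear bottom 0.015878283858205118 -0.0050499999906165665
ledge front -0.057705918934693345 0.0016896341365030976
266 [(138, np.int64(111), np.int64(111), np.int64(101)), (139, np.int64(111), np.int64(111), np.int64(100)), (140, np.int64(110), np.int64(110), np.int64(99)), (141, np.int64(108), np.int64(109), np.int64(97)), (142, np.int64(109), np.int64(111), np.int64(97)), (143, np.int64(104), np.int64(110), np.int64(90)), (144, np.int64(96), np.int64(109), np.int64(79)), (145, np.int64(90), np.int64(106), np.int64(70)), (146, np.int64(89), np.int64(106), np.int64(67)), (147, np.int64(93), np.int64(111), np.int64(71)), (148, np.int64(100), np.int64(118), np.int64(79)), (149, np.int64(113), np.int64(127), np.int64(90)), (169, np.int64(150), np.int64(154), np.int64(164)), (170, np.int64(128), np.int64(133), np.int64(139)), (171, np.int64(86), np.int64(96), np.int64(92)), (172, np.int64(52), np.int64(74), np.int64(49)), (173, np.int64(38), np.int64(65), np.int64(27)), (174, np.int64(32), 
[... 929 characters left out ...]
(79)), (149, np.int64(111), np.int64(125), np.int64(91)), (169, np.int64(154), np.int64(158), np.int64(167)), (170, np.int64(126), np.int64(132), np.int64(138)), (171, np.int64(81), np.int64(92), np.int64(86)), (172, np.int64(49), np.int64(71), np.int64(44)), (173, np.int64(37), np.int64(63), np.int64(25)), (174, np.int64(34), np.int64(71), np.int64(20)), (175, np.int64(38), np.int64(93), np.int64(18)), (176, np.int64(39), np.int64(99), np.int64(16)), (177, np.int64(37), np.int64(85), np.int64(22)), (178, np.int64(53), np.int64(79), np.int64(44)), (179, np.int64(69), np.int64(75), np.int64(62)), (180, np.int64(81), np.int64(82), np.int64(79)), (181, np.int64(91), np.int64(91), np.int64(89))]
```

```bash
python3 -c "
from cell import *
print(close_job(),current_time_s())"
```

```text
the job is handed in; nothing more can be done
the job is handed in; nothing more can be done
```

I handed the job in at about 58 s: the jar stands clear on the bench, the door is open to about 105°, and the rack is between the rails, home against the back wall to within 2–3 mm by camera, after two pushes (8 N, then 12 N) that stopped at the same point.

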